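Let the lime out of the fruit dispenser

ROBOT

A 6-joint arm with a two-finger parallel gripper is mounted at the origin on a cart in front of the work surface, level with it; the furniture and walls round the work are solid. World frame = base frame: x ahead of the robot, y to its left, z up, the work surface at z = 0. Lengths are in m, angles in rad, forces in N, time in s.
With the tool pointing down it reaches from about 0.25 to 0.85 m from the base axis. Payload 12.5 kg.
Tool frame: the origin (TCP) lies on the centre line of the jaws, within the pads' length; the fingertips stand 25 mm ahead of it and the grasp point (between the pads) lies 6 mm ahead of it; y points along the fingers, x is the direction in which the jaws open and shut, and the axes are right-handed (so a half turn about y gives the same grasp; the last joint's range is limited). The gripper opens to 93 mm and grips with 3 to 60 N. Pads are 15 mm wide; open, the fingers measure 128 mm over their backs; the gripper's body (75 mm by 188 mm) begins 65 mm behind the grasp point.
Start: joints at [-1.219, 0.351, 1.652, -0, 1.139, -0.085], TCP at [0.233, -0.498, 0.244] pointing down, gripper open.
Joint ranges: [-2.75, 2.75], [-0.79, 2.1], [0.01, 2.65], [-1.57, 4.71], [0.07, 3.14], [-2.87, 2.87]. Speed limits (rad/s): [2.22, 2.22, 2.79, 3.14, 3.14, 3.14].

INTERFACE

Orientations are given as a unit quaternion [x, y, z, w].
In Python, from bench import r gives the robot as it stands.
- The arm moves only by the tool drive_tool, never from a script. Its argument "deltas" is a list of rows, each a list of 3 entries, a list of its own where there are three numbers: the shift along the world's x, y, z in m, then the turn, a rotation vector about the world's x, y, z in degrees, then the closure in counts, from 0 (fully open) to 255 (shut). In form: [[[x, y, z], [rx, ry, rz], fingers], ...]. A call has 1 to 10 rows; each row shifts and turns the commanded pose from where the row before left it; what a row does not reach is not made up. A row lasts 1/8 s, in which the tool goes at most 62.5 mm and 10.7 degrees, less where a joint would pass 70% of its speed; a pose out of reach is approached as far as the arm can. A call with a gripper value outside its range is refused whole. The fingers move at their own pace and stop on an object; "newtons" is the grip in N (left out, the last holds). Time passes only in rows, so rows that do not move let the fingers close. It gives the time, the measured TCP pose, the force and the opening at its end, in the units of the state.
- r.read_state(): the state, without advancing time (a new reading comes with each control period).
- r.snapshot(name): name is "scene" or "top"; returns (picture, depth): 420x560x3 uint8, red, green, blue; 420x560 float32, m along the optical axis (not along the pixel's ray), 0 where there is no reading.
- r.camera_model(name): a dict with "camera_matrix" (3x3 intrinsics, pixels), "R" (3x3) and "t" (3): a world point X has camera coordinates R X + t. Camera axes: x right, y down, z forward; pixel columns grow to the right and rows downward; lengths in m; the calibration is good to about 2 mm. A picture is of the moment at which its call begins. camera_model takes no time and is no camera call.
- r.hand_in(): hands the job in, once; it reports no verdict.
Trained networks look in the newest picture that a camera, given by its name, has taken for a name from the list of things; names that differ only in an ending like _2 or _b are one class to them, and where a whole thing is asked for, a point or a joint stands for the part that bears it (a point fixed in the world has none). Each returns a list of dicts, best first, with "conf" (0 to 1); they miss things now and then, are a little off and sometimes report something else, mostly with a low value. They report only what shows in the picture. A call takes as long as a camera call. They do not tell look-alikes from the thing itself.
- r.masks_of(camera, label): "region" (420x560 bool, what is visible of it) and "uv" ([column, row] in pixels, amid what is visible of it).
- r.spot_point(camera, label): "uv" ([column, row] in pixels: a listed point, or the origin of a listed thing).
The state is a dict: "time": time; "joint_positions": joint angles; "qvel": joint speeds; "joint_efforts": joint torques, N m; "tool_pos": TCP position; "eef_rot": TCP orientation; "contact_force": force on the tool from outside, world axes, zero at the start; "ft_torque": the same for the moment, N m; "width": opening from 0.0 (shut) to 1.0 (fully open).
Only numpy, scipy, OpenCV 4.12 (cv2) and the standard library are available. Lean on these libraries where they do the work, as an engineer would, in place of code of your own. Each camera call takes 0.05 s, during which the arm holds its last target.

TASK

Push the blue dish along the worktop until it is squarely up against the front board of the two-lane fruit dispenser, under both chute lips. Then press down the black paddle of the lane that holds the green lime, so that its gate lifts and the lime rolls into the dish, and let the paddle come back up so that the gate is shut again. Only push and press, lift and pick up nothing, and leave the orange clementine in its lane and the other things where they stand.

Things in the scene. Friction and masses are not known exactly. Their poses are not given: they have to be found in the camera images.
- dispenser: fixed wooden two-lane fruit dispenser, 196 mm wide (y), 127 mm tall; origin centre of underside, z up; front (outlet) is its own -x, which points roughly to the robot's right; +y is the side near the robot. Front board 41 mm high, outer face x=-0.090; chute lips reach to x=-0.112 (43 mm free below). Lane centres y=+0.05 (near), -0.05 (far). Each lever pivots at x=-0.005, z=0.118: gate in front, paddle behind
- lever_far (a joint): rocking lever of the far lane (y = -0.05 of the dispenser), rad: 0 = at rest, gate down and shut; grows as the paddle goes down and the gate rises; the fruit passes from about 0.38, 0.60 is the stop. A spring returns it: about 1.7 N on the paddle starts it, about 5 N holds it at the stop
- lever_near (a joint): rocking lever of the near lane (y = +0.05 of the dispenser), rad: 0 = at rest, gate down and shut; grows as the paddle goes down and the gate rises; the fruit passes from about 0.38, 0.60 is the stop. A spring returns it: about 1.7 N on the paddle starts it, about 5 N holds it at the stop
- lever_far_pad (a point): centre of the top face of the far lever's black paddle (46 mm long, 42 mm wide, 8 mm thick, sloping up to the rear by 0.25 rad at rest, top about 129 mm above the worktop). Moves with the lever on a 71 mm arm, about 42 mm down at the stop, free below. The other paddle is 58 mm away edge to edge
- lever_near_pad (a point): centre of the top face of the near lever's black paddle (46 mm long, 42 mm wide, 8 mm thick, sloping up to the rear by 0.25 rad at rest, top about 129 mm above the worktop). Moves with the lever on a 71 mm arm, about 42 mm down at the stop, free below. The other paddle is 58 mm away edge to edge
- lime: green lime, a rigid ball of 40 mm, origin at its centre; at the start it lies behind the shut gate of one of the lanes, at about x = -0.05 of the dispenser, centre 77 mm above the worktop; which lane varies
- clementine: orange clementine, a rigid ball of 40 mm, origin at its centre, behind the gate of the other lane; it must stay there
- dish: loose blue open dish, 130 mm (x) by 212 mm (y), 36 mm tall, walls 5 mm, 0.25 to 0.5 kg. Origin: centre of the underside, axes roughly along the dispenser's. It starts 60 to 110 mm short of the board; against the board its origin is at about x = -0.155 of the dispenser. Push its long wall that faces away. Keep the arm clear of the wall cabinet (front x = 0.63, underside z = 0.47)
- mug: pale mug with a handle, 86 mm across, 96 mm tall; origin at the centre of its underside; a bystander, leave it alone
- grinder: pepper grinder with steel head, 54 mm across, 136 mm tall; origin at the centre of its underside; a bystander, leave it alone
- timer: round white wind-up kitchen timer, 66 mm across, 60 mm tall; origin at the centre of its underside; a bystander, leave it alone
- tumbler: clear glass tumbler, 81 mm across, 93 mm tall; origin at the centre of its underside; a bystander, leave it alone
There are look-alikes about, which are no part of the job. Of the things that look like the dish, the larger one is meant.

How it is judged:
On the way, in this order (a step that is already met when the one before it is completed fails the run):
1. the dish is squarely up against the front board, gates still shut (x of dish in the frame of dispenser above -0.166 m and y of dish in the frame of dispenser between -0.03 and 0.03 m and angle between the x axis of dish and the x axis of dispenser, either way round below 0.12 rad and value of joint each of lever_far, lever_near below 0.06 rad), for 0.2 s.
2. a gate is lifted by its lever (value of joint any of lever_far, lever_near above 0.3 rad), for 0.05 s.
3. the lime is in the dish (x of lime in the frame of dish between -0.06 and 0.06 m and y of lime in the frame of dish between -0.1 and 0.1 m and z of lime in the frame of dish below 0.035 m), for 0.2 s.
At the end, for the whole second after the job is handed in: The lime lies in the dish; the dish stands against the front board (gap under 20 mm, centred within 30 mm, square within 0.12 rad); both gates are down (lever values under 0.06); the clementine is still behind its gate (all of step 3 and x of dish in the frame of dispenser above -0.175 m and y of dish in the frame of dispenser between -0.03 and 0.03 m and angle between the x axis of dish and the x axis of dispenser, either way round below 0.12 rad and value of joint each of lever_far, lever_near below 0.06 rad and x of clementine in the frame of dispenser above -0.07 m and height (world z) of clementine above 0.06 m); the robot touches nothing.
It fails at once if the dish is lifted or tipped (height (world z) of dish above 0.012 m or angle between dish's own z axis and vertical above 0.2 rad).
It fails at once if a fruit is lifted (height (world z) of any of lime, clementine above 0.105 m).
It fails at once if the clementine leaves its lane (x of clementine in the frame of dispenser below -0.09 m).
It fails at once if a bystander is moved (distance of any of mug, grinder, timer, tumbler from where it was at the start of the episode above 0.03 m).
It also fails if it takes over 48 s, if anything falls off the work surface, if the arm or the gripper's body presses on something with over 40 N, if the wrist force passes 120 N, or if a joint passes its speed limit or range.

## Working session

There is one attempt and no reset: what is moved stays moved. The work goes in short steps, Python scripts to look and compute and a tool call to move; the robot and the scene stay as the last step left them, time stands still between calls to the robot, and variables do not carry over. Pictures are saved under pics/ and viewed, and the job is handed in when it is done.

Besides the shell and the picture viewer there is one more tool, called after ">>>" in YAML: its name, and indented under it one key for each argument. drive_tool: Moves the arm, as the interface text tells. Its arguments: {"type":"object","properties":{"deltas":{"type":"array","items":{"type":"array"}},"newtons":{"type":"number"}},"required":["deltas"]}

```bash
mkdir -p pics; cat > h.py <<'E'
import numpy as np, cv2
from bench import r
def snap(n,f):
    p,d=r.snapshot(n); cv2.imwrite('pics/'+f+'.png',p[:,:,::-1]); np.save('pics/'+n+'_d.npy',d); np.save('pics/'+n+'_p.npy',p); return p,d
def w(n,uv,z):
    c=r.camera_model(n);K=np.array(c['camera_matrix']);R=np.array(c['R']);t=np.array(c['t'])
    ray=R.T@np.linalg.inv(K)@np.array([uv[0],uv[1],1.]);o=-R.T@t
    return o+ray*(z-o[2])/ray[2]
def cloud(n,d):
    c=r.camera_model(n);K=np.array(c['camera_matrix']);R=np.array(c['R']);t=np.array(c['t'])
    v,u=np.mgrid[:d.shape[0],:d.shape[1]]
    P=np.stack([(u-K[0,2])/K[0,0]*d,(v-K[1,2])/K[1,1]*d,d],-1)
    return (P-t)@R
E
python3 - <<'E'
from h import *
snap('scene','s0');snap('top','t0')
for c in ('scene','top'):
  for l in ('dispenser','dish','lime','clementine','mug','grinder','timer','tumbler','lever_near_pad','lever_far_pad'):
    print(c,l,[(round(x['conf'],2),np.round(x['uv']).tolist()) for x in r.spot_point(c,l)])
print(r.read_state())
E
```

```text
scene dispenser [(0.75, [254.0, 270.0])]
scene dish [(0.85, [295.0, 238.0]), (0.61, [324.0, 206.0])]
scene lime [(0.51, [278.0, 242.0]), (0.44, [259.0, 243.0])]
scene clementine [(0.41, [250.0, 234.0]), (0.26, [262.0, 330.0])]
scene mug [(0.76, [184.0, 250.0])]
scene grinder [(0.72, [206.0, 224.0])]
scene timer [(0.63, [262.0, 326.0])]
scene tumbler [(0.89, [335.0, 188.0])]
scene lever_near_pad [(0.6, [256.0, 245.0])]
scene lever_far_pad [(0.6, [226.0, 231.0])]
top dispenser []
top dish []
top lime []
top clementine []
top mug []
top grinder []
top timer []
top tumbler []
top lever_near_pad []
top lever_far_pad []
{'time': 1.1, 'joint_positions': array([-1.21857259e+00,  3.50712580e-01,  1.65184349e+00, -3.64179914e-05,
        1.13912842e+00, -8.46105313e-02]), 'qvel': array([ 0.00165376,  0.001092  , -0.00035119,  0.00027616, -0.00054374,
        0.0007251 ]), 'joint_efforts': array([-9.10298422e-04, -4.97259200e+01, -2.85487783e+01,  6.99164649e-02,
        2.20891944e-02, -1.48486100e-05]), 'tool_pos': array([ 0.23268581, -0.49830761,  0.24360911]), 'eef_rot': array([-0.59645565,  0.37980687, -0.37974106,  0.59647643]), 'contact_force': array([-0.01578972,  0.50368902, -0.50660473]), 'ft_torque': array([ 0.01410028, -0.00602221, -0.02748198]), 'width': 0.9995652038526628}
```

View pics/s0.png

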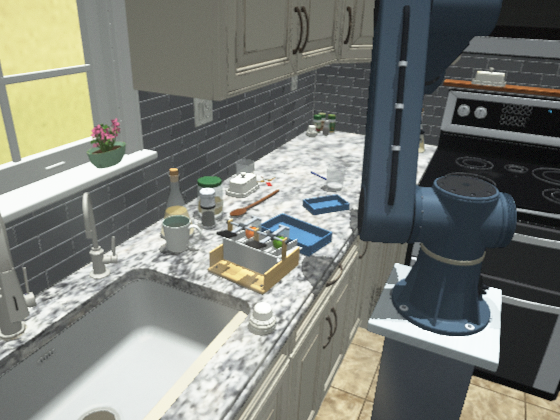

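View pics/t0.png

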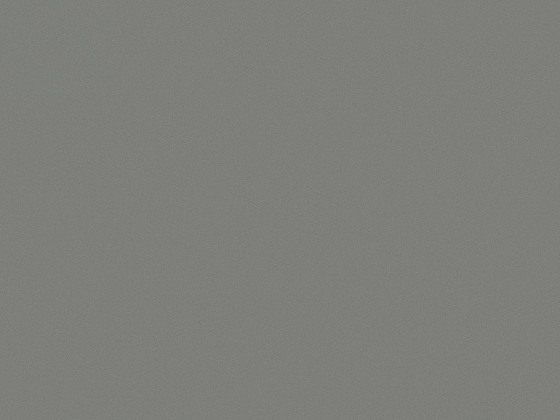

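The top picture is uniform grey, so it is no use. The scene picture shows the dispenser at about (254,265), a large blue dish at (295,235), a small blue dish at (325,205), and the mug, grinder, timer and tumbler. I'll enlarge it.

```bash
python3 - <<'E'
from h import *
p=np.load('pics/scene_p.npy')
cv2.imwrite('pics/s0c.png',cv2.resize(p[170:345,150:370,::-1],None,fx=3.4,fy=3.4,interpolation=cv2.INTER_CUBIC))
d=np.load('pics/scene_d.npy');C=cloud('scene',d)
for uv in [(254,270),(295,238),(324,206),(184,250),(206,224),(262,326),(335,188),(256,245),(226,231),(278,242),(250,234)]:
    print(uv,d[uv[1],uv[0]],C[uv[1],uv[0]].round(3))
t=np.load('pics/top_d.npy');print(t.min(),t.max())
for n in('top','scene'):
  c=r.camera_model(n);print(n,c,-np.array(c['R']).T@c['t'])
E
```

```text
(254, 270) 1.3069575 [0.5   0.102 0.013]
(295, 238) 1.4937347 [ 0.473 -0.137  0.009]
(324, 206) 1.7340591 [ 0.477 -0.428  0.007]
(184, 250) 1.4120393 [0.75  0.096 0.006]
(206, 224) 1.5383908 [ 0.769 -0.058  0.023]
(262, 326) 1.0642456 [0.361 0.325 0.027]
(335, 188) 1.8820252 [ 0.493 -0.605  0.015]
(256, 245) 1.1929978 [0.464 0.161 0.135]
(226, 231) 1.2725961 [0.58  0.122 0.129]
(278, 242) 1.3078616 [0.455 0.041 0.087]
(250, 234) 1.3547199 [0.552 0.032 0.084]
0.0 0.09921451
top {'camera_matrix': array([[537.62507612,   0.        , 277.05751455],
       [  0.        , 537.62507612, 210.94911715],
       [  0.        ,   0.        ,   1.        ]]), 'R': array([[-0.12837213, -0.9917127 ,  0.00515005],
       [-0.78318293,  0.09819052, -0.61398951],
       [ 0.60839551, -0.08285257, -0.78929738]]), 't': array([-0.05398832,  0.5119879 ,  1.71460479])} [-0.64910827  0.03824615  1.66796632]
scene {'camera_matrix': array([[452.93802611,   0.        , 269.04046413],
       [  0.        , 452.93802611, 206.8268959 ],
       [  0.        ,   0.        ,   1.        ]]), 'R': array([[-0.89714592, -0.44094309,  0.02642706],
       [-0.20748572,  0.36782552, -0.90645136],
       [ 0.38997292, -0.81870237, -0.42148256]]), 't': array([0.44959945, 0.25994374, 1.20088106])} [-0.01102016  1.085798    0.72989519]
```

View pics/s0c.png

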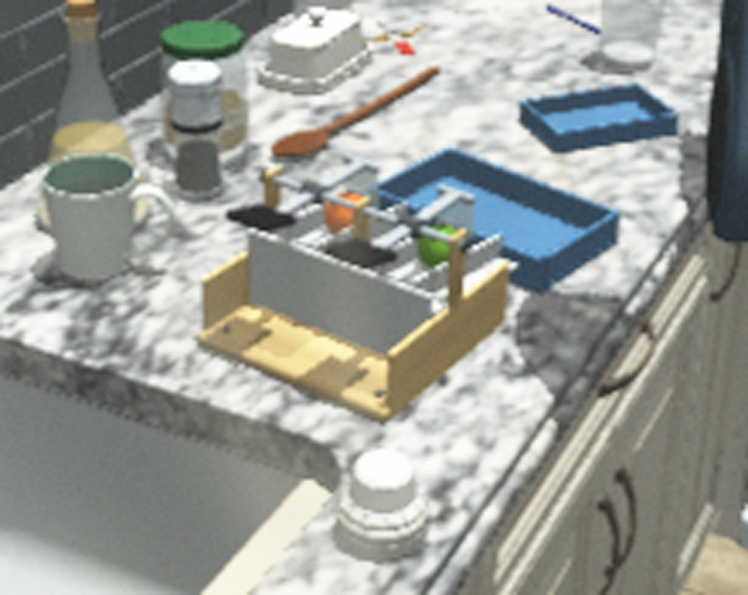

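The lime shows green in the lane near the robot at crop (437,245), and the clementine sits in the far lane. Next I'll fit poses from the depth cloud.

```bash
python3 - <<'E'
from h import *
p=np.load('pics/scene_p.npy');d=np.load('pics/scene_d.npy');C=cloud('scene',d)
m=(d>0)&(C[...,2]>-0.02)&(C[...,2]<0.3)
# orthographic map: 1.25mm/px ; x up, y left
x0,x1,y0,y1=0.25,0.85,-0.55,0.4;s=1/0.00125
H=int((x1-x0)*s);W=int((y1-y0)*s)
im=np.zeros((H,W,3),np.uint8)
P=C[m];col=p[m][:,::-1];o=np.argsort(P[:,2]);P=P[o];col=col[o]
for q,c in zip(P,col):
    u=int((y1-q[1])*s);v=int((x1-q[0])*s)
    if 0<=u<W and 0<=v<H: cv2.circle(im,(u,v),1,c.tolist(),-1)
cv2.imwrite('pics/ortho.png',im)
masks=[(x['conf'],x['region']) for x in r.masks_of('scene','dish')]
for c,g in masks:
    g=g&(d>0);Q=C[g]; hi=Q[(Q[:,2]>0.028)&(Q[:,2]<0.045)]
    rect=cv2.minAreaRect(hi[:,:2].astype(np.float32));print('dish',c,g.sum(),len(hi),rect,Q[:,2].max(),Q[:,2].min())
for l in('lever_near_pad','lever_far_pad','dispenser','mug','grinder','timer','tumbler','lime','clementine'):
  for x in r.masks_of('scene',l):
    g=x['region']&(d>0);Q=C[g];print(l,round(x['conf'],2),g.sum(),np.median(Q,0).round(3),np.percentile(Q,[3,97],axis=0).round(3).tolist())
    np.save(f'pics/m_{l}.npy',x['region'])
E
```

```text
dish 0.62 1418 404 ((0.480603963136673, -0.14993634819984436), (0.13745056092739105, 0.21510864794254303), 76.17291259765625) 0.12580102517264713 0.000669207846018411
dish 0.56 635 32 ((0.4723321795463562, -0.4288625717163086), (0.15140336751937866, 0.09234105050563812), 49.133914947509766) 0.032030330475190445 -0.0005700401529853374
lever_near_pad 0.8 340 [0.46  0.078 0.123] [[0.438, 0.001, 0.086], [0.509, 0.166, 0.136]]
lever_near_pad 0.53 317 [0.558 0.065 0.124] [[0.536, -0.014, 0.083], [0.605, 0.153, 0.136]]
lever_far_pad 0.73 277 [0.558 0.059 0.124] [[0.536, -0.013, 0.091], [0.586, 0.153, 0.136]]
dispenser 0.6 4591 [0.499 0.102 0.054] [[0.41, -0.01, 0.004], [0.616, 0.172, 0.131]]
mug 0.72 910 [0.763 0.101 0.071] [[0.723, 0.049, 0.011], [0.816, 0.129, 0.097]]
mug 0.55 444 [ 0.499 -0.605  0.066] [[0.467, -0.674, 0.009], [0.536, -0.591, 0.095]]
grinder 0.79 501 [ 0.766 -0.068  0.082] [[0.752, -0.091, 0.015], [0.789, -0.059, 0.138]]
timer 0.64 701 [0.365 0.314 0.036] [[0.343, 0.278, 0.004], [0.397, 0.329, 0.062]]
tumbler 0.66 441 [ 0.498 -0.605  0.065] [[0.467, -0.672, 0.009], [0.536, -0.591, 0.094]]
tumbler 0.49 320 [0.558 0.066 0.124] [[0.536, -0.013, 0.087], [0.591, 0.153, 0.136]]
lime 0.5 62 [0.455 0.041 0.085] [[0.446, 0.022, 0.071], [0.469, 0.047, 0.098]]
clementine 0.43 45 [0.556 0.028 0.084] [[0.547, 0.014, 0.073], [0.568, 0.033, 0.095]]
```

View pics/ortho.png

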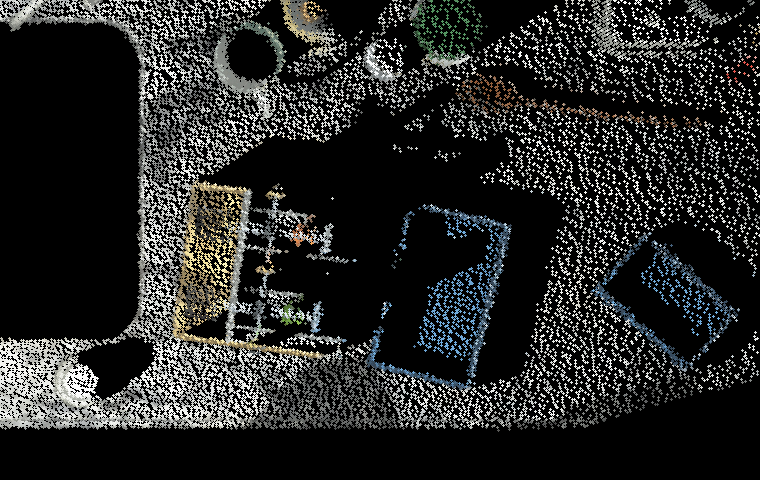

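```bash
python3 - <<'E'
from h import *
p=np.load('pics/scene_p.npy').astype(int);d=np.load('pics/scene_d.npy');C=cloud('scene',d)
pd=[]
for c,(u,v) in {'near':(256,245),'far':(226,234)}.items():
    g=np.zeros(d.shape,bool);g[v-12:v+12,u-20:u+20]=1
    g&=(p.max(-1)<75)&(C[...,2]>0.112)&(C[...,2]<0.145)
    Q=C[g];R=cv2.minAreaRect(Q[:,:2].astype(np.float32));print(c,g.sum(),Q.mean(0).round(4),R);pd.append(Q)
# dispenser wooden side board outer near + rear edge
g=(C[...,0]>0.38)&(C[...,0]<0.66)&(C[...,1]>-0.06)&(C[...,1]<0.2)&(d>0)
Q=C[g]
top=Q[(Q[:,2]>0.004)]
# outer near face: per y-bin min x
yb=np.arange(-0.02,0.165,0.01)
a=np.array([[y,np.percentile(top[abs(top[:,1]-y)<0.005][:,0],4)] for y in yb if (abs(top[:,1]-y)<0.005).sum()>8]);print('side',a.round(3).tolist(),np.polyfit(a[:,0],a[:,1],1))
xb=np.arange(0.44,0.6,0.01)
a=np.array([[x,np.percentile(top[abs(top[:,0]-x)<0.005][:,1],97)] for x in xb]);print('rear',a.round(3).tolist(),np.polyfit(a[:,0],a[:,1],1))
lev=Q[(Q[:,2]>0.108)]
g=r.masks_of('scene','dish')[0]['region']&(d>0);D=C[g];hi=D[(D[:,2]>0.030)&(D[:,2]<0.042)]
np.save('pics/dishhi.npy',hi)
R=cv2.minAreaRect(hi[:,:2].astype(np.float32));print(R,cv2.boxPoints(R).round(3).tolist())
# far-from-dispenser wall rim: outer edge line
yy=np.arange(0.4,0.58,0.01)
a=np.array([[x,np.percentile(hi[abs(hi[:,0]-x)<0.006][:,1],6)] for x in yy if (abs(hi[:,0]-x)<0.006).sum()>5]);print(a.round(3).tolist(),np.polyfit(a[:,0],a[:,1],1))
E
```

```text
near 63 [0.463  0.1456 0.1299] ((0.4840446710586548, 0.1360609531402588), (0.10358782112598419, 0.08260204643011093), 24.87303352355957)
far 88 [0.5662 0.1392 0.1316] ((0.5644173622131348, 0.1121121421456337), (0.08821431547403336, 0.03685588017106056), 79.85226440429688)
side [[-0.02, 0.408], [-0.01, 0.425], [0.0, 0.405], [0.01, 0.406], [0.02, 0.407], [0.03, 0.409], [0.04, 0.453], [0.05, 0.41], [0.06, 0.412], [0.07, 0.414], [0.08, 0.411], [0.09, 0.416], [0.1, 0.419], [0.11, 0.42], [0.12, 0.42], [0.13, 0.422], [0.14, 0.423], [0.15, 0.424], [0.16, 0.425]] [0.06828313 0.41247522]
rear [[0.44, 0.181], [0.45, 0.18], [0.46, 0.176], [0.47, 0.176], [0.48, 0.176], [0.49, 0.174], [0.5, 0.173], [0.51, 0.17], [0.52, 0.172], [0.53, 0.169], [0.54, 0.166], [0.55, 0.167], [0.56, 0.162], [0.57, 0.164], [0.58, 0.158], [0.59, 0.162]] [-0.1399172   0.24251205]
((0.4809774160385132, -0.14945083856582642), (0.1371753066778183, 0.2146976739168167), 76.75688171386719) [[0.3610000014305115, -0.19200000166893005], [0.5699999928474426, -0.2409999966621399], [0.6010000109672546, -0.10700000077486038], [0.3919999897480011, -0.057999998331069946]]
[[0.4, -0.195], [0.41, -0.197], [0.42, -0.201], [0.43, -0.203], [0.44, -0.208], [0.45, -0.211], [0.46, -0.209], [0.47, -0.214], [0.48, -0.216], [0.49, -0.219], [0.5, -0.221], [0.51, -0.226], [0.52, -0.227], [0.53, -0.23], [0.54, -0.23], [0.55, -0.233], [0.56, -0.237], [0.57, -0.232]] [-0.24249215 -0.09949758]
```

```bash
python3 - <<'E'
from h import *
from scipy.spatial.transform import Rotation as Ro
s=r.read_state();M=Ro.from_quat(s['eef_rot']).as_matrix();print(M.round(3),s['time'])
O=np.array([.514,.078]);t=.132;ex=np.array([np.sin(t),np.cos(t)]);ey=np.array([-np.cos(t),np.sin(t)])
for n,a in dict(pre=(-.34,.003),touch=(-.23-.03,.003),board=(-.155-.065-.01,.003),pad=(.066,.05),dish=(-.155,0)).items(): print(n,(O+a[0]*ex+a[1]*ey).round(3))
# jaw axis angle to -ey/ey
a=np.degrees(np.arctan2(M[1,0],M[0,0]));b=np.degrees(np.arctan2(ey[1],ey[0]));print('jaw yaw',a,'want',b,(b-a+90)%180-90)
c=cv2.imread('pics/s0.png');u=(283,195,345,260)
E
```

```text
[[ 0.423  0.     0.906]
 [-0.906  0.     0.423]
 [-0.    -1.     0.   ]] 1.65
pre [ 0.466 -0.259]
touch [ 0.477 -0.179]
board [ 0.481 -0.15 ]
pad [0.473 0.15 ]
dish [ 0.494 -0.076]
jaw yaw -64.97073559488736 want 172.43695710427315 57.40769269916052
```

Candidates for the dish are the large blue tray at (295,238), about 137x215 mm, and the small one at (324,206), about 150x92 mm. The enlarged crop and the depth fit both confirm that the large one in front of the board is meant. I'll move behind it with the jaws open and parallel to the board.

>>> drive_tool:
  deltas:
    - [[0.023,0.023,0],[0,0,5.74],0]
    - [[0.023,0.023,0],[0,0,5.74],0]
    - [[0.023,0.023,0],[0,0,5.74],0]
    - [[0.023,0.023,0],[0,0,5.74],0]
    - [[0.023,0.023,0],[0,0,5.74],0]
    - [[0.023,0.023,0],[0,0,5.74],0]
    - [[0.023,0.023,0],[0,0,5.74],0]
    - [[0.023,0.023,0],[0,0,5.74],0]
    - [[0.023,0.023,0],[0,0,5.74],0]
    - [[0.025,0.027,0],[0,0,5.74],0]

```text
time: 2.9
tool_pos: [0.4654, -0.2636, 0.2437]
eef_rot: [0.706, -0.046, 0.046, -0.706]
contact_force: [-0.2, -0.7, -0.5]
width: 0.997
```

```bash
python3 - <<'E'
from h import *
snap('scene','s1')
s=r.read_state();print(s['time'],s['tool_pos'],s['joint_positions'])
from scipy.spatial.transform import Rotation as Ro
M=Ro.from_quat(s['eef_rot']).as_matrix();print(M.round(3))
E
```

```text
2.95 [ 0.46740036 -0.26106407  0.2436916 ] [-5.96936418e-01  3.23961297e-01  1.68975093e+00  1.38063277e-03
  1.12754536e+00 -4.74682943e-01]
[[ 0.992  0.001  0.123]
 [-0.123  0.001  0.992]
 [ 0.001 -1.     0.001]]
```

View pics/s1.png

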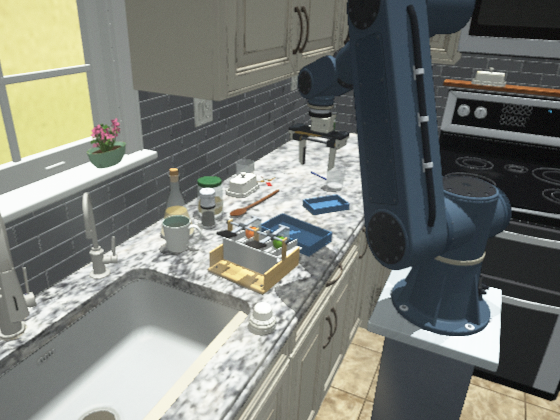

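The gripper at about (315,145) is clear of everything, with the jaw axis parallel to the board. Now I'll descend behind the dish.

>>> drive_tool:
  deltas:
    - [[-0.001,-0.002,-0.03],[0,0,0],0]
    - [[0,0,-0.03],[0,0,0],0]
    - [[0,0,-0.03],[0,0,0],0]
    - [[0,0,-0.03],[0,0,0],0]
    - [[0,0,-0.03],[0,0,0],0]
    - [[0,0,-0.025],[0,0,0],0]
    - [[0,0,-0.02],[0,0,0],0]
    - [[0,0,-0.011],[0,0,0],0]
    - [[0,0,0],[0,0,0],0]

```text
time: 4.08
tool_pos: [0.4635, -0.2663, 0.0373]
eef_rot: [-0.705, 0.047, -0.047, 0.706]
contact_force: [0.2, -0.1, 0.6]
width: 1.0
```

```bash
python3 - <<'E'
from h import *
p,d=snap('scene','s2')
cv2.imwrite('pics/s2c.png',cv2.resize(p[170:300,200:370,::-1],None,fx=4.4,fy=4.4,interpolation=cv2.INTER_CUBIC))
s=r.read_state();print(s['time'],s['tool_pos'],s['contact_force'])
E
```

```text
4.125 [ 0.46381176 -0.26647938  0.03792372] [-0.01885312  0.81957111  0.14043543]
```

View pics/s2c.png

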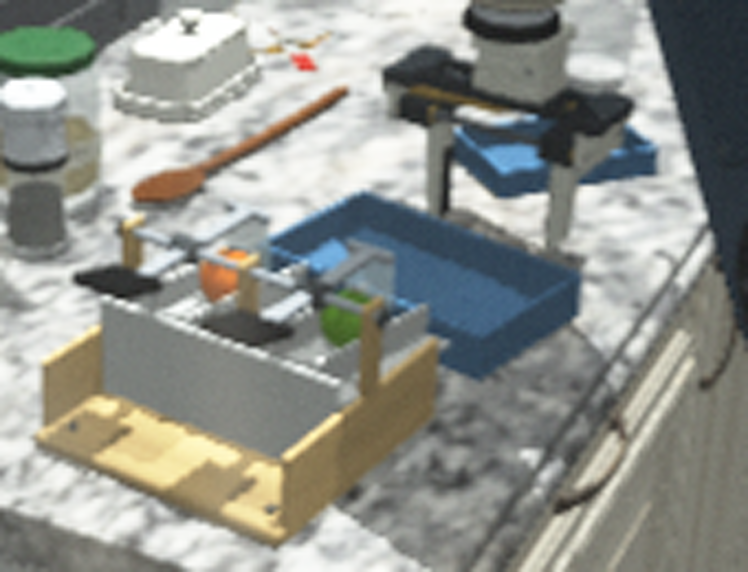

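Both fingers stand on the worktop behind the dish's far wall, at crop (440,200) and (560,240). I'll push along the dispenser's x axis.

>>> drive_tool:
  deltas:
    - [[0.001,0.009,0],[0,0,0],0]
    - [[0.001,0.009,0],[0,0,0],0]
    - [[0.001,0.009,0],[0,0,0],0]
    - [[0.001,0.009,0],[0,0,0],0]
    - [[0.001,0.009,0],[0,0,0],0]
    - [[0.002,0.009,0],[0,0,0],0]
    - [[0.001,0.009,0],[0,0,0],0]
    - [[0.001,0.009,0],[0,0,0],0]
    - [[0.002,0.009,0],[0,0,0],0]
    - [[0,0.0,0],[0,0,0],0]

```text
time: 5.38
tool_pos: [0.4746, -0.1845, 0.0375]
eef_rot: [-0.705, 0.047, -0.046, 0.706]
contact_force: [0.8, 0.2, 0.7]
width: 0.999
```

```bash
cat >> h.py <<'E'
def dish():
    d=np.load('pics/scene_d.npy');p=np.load('pics/scene_p.npy').astype(int);C=cloud('scene',d)
    b=(p[...,2]>p[...,0]*1.7)&(p[...,2]>60)
    g=b&(d>0)&(C[...,2]>0.028)&(C[...,2]<0.042)&(C[...,1]>-0.31)&(C[...,1]<0.05)&(C[...,0]>.3)&(C[...,0]<.68)
    h=C[g];R=cv2.minAreaRect(h[:,:2].astype(np.float32));B=cv2.boxPoints(R)
    O=np.array([.514,.078]);t=.132;ex=np.array([np.sin(t),np.cos(t)]);ey=np.array([-np.cos(t),np.sin(t)])
    c=np.array(R[0])-O
    print('dish n',g.sum(),np.round(R[0],3),np.round(R[1],3),'tilt rad',np.radians(90-R[2]).round(3),'disp frame',(c@ex).round(3),(c@ey).round(3));return h
E
python3 - <<'E'
from h import *
p,d=snap('scene','s3');dish()
cv2.imwrite('pics/s3c.png',cv2.resize(p[170:300,200:370,::-1],None,fx=4.4,fy=4.4,interpolation=cv2.INTER_CUBIC))
s=r.read_state();print(s['time'],s['tool_pos'],s['contact_force'])
E
```

```text
dish n 127 [ 0.479 -0.11 ] [0.133 0.212] tilt rad 0.13 disp frame -0.19 0.01
5.425 [ 0.47453945 -0.1847823   0.03747807] [ 0.71531113 -0.06762995 -0.11431167]
```

View pics/s3c.png

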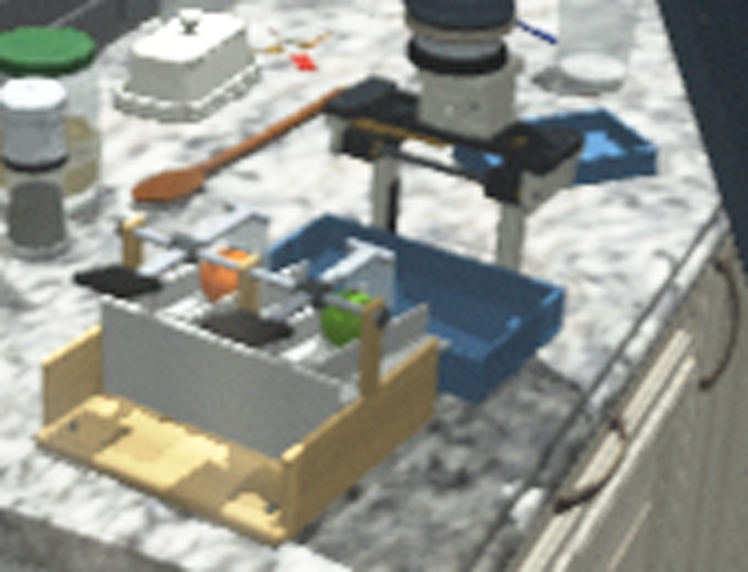

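The dish is now square to the dispenser (tilt 0.13 in both) and about 35 mm short. I'll carry on, more slowly near contact.

>>> drive_tool:
  deltas:
    - [[0.001,0.008,0],[0,0,0],0]
    - [[0.001,0.008,0],[0,0,0],0]
    - [[0.001,0.006,0],[0,0,0],0]
    - [[0.001,0.004,0],[0,0,0],0]
    - [[0,0.003,0],[0,0,0],0]
    - [[0,0,0],[0,0,0],0]

```text
time: 6.18
tool_pos: [0.4787, -0.1561, 0.0376]
eef_rot: [-0.705, 0.047, -0.047, 0.706]
contact_force: [0.1, 0.3, 0.9]
width: 1.0
```

```bash
python3 - <<'E'
from h import *
p,d=snap('scene','s4');dish()
s=r.read_state();print(s['time'],s['tool_pos'],s['contact_force'])
E
```

```text
dish n 96 [ 0.482 -0.083] [0.134 0.211] tilt rad 0.142 disp frame -0.164 0.01
6.225 [ 0.47870972 -0.15625376  0.03767362] [ 0.15033042  0.70565735 -0.40663888]
```

>>> drive_tool:
  deltas:
    - [[0,0.002,0],[0,0,0],0]
    - [[0,0.002,0],[0,0,0],0]
    - [[0,0.002,0],[0,0,0],0]
    - [[0,0,0],[0,0,0],0]

```text
time: 6.72
tool_pos: [0.4786, -0.1532, 0.0379]
eef_rot: [0.707, -0.047, 0.047, -0.704]
contact_force: [-5.6, -28.4, -2.4]
width: 0.998
```

Contact with the board (about 28 N). I'll back off and check.

>>> drive_tool:
  deltas:
    - [[0,-0.003,0],[0,0,0],0]
    - [[0,-0.01,0],[0,0,0],0]
    - [[0,-0.015,0.0],[0,0,0],0]
    - [[0,-0.01,0.03],[0,0,0],100]
    - [[0,0,0.04],[0,0,0],255]
    - [[0,0,0.05],[0,0,0],255]
    - [[0,0,0.05],[0,0,0],255]
    - [[0,0,0.03],[0,0,0],255]
    - [[0,0,0],[0,0,0],255]
  newtons: 10

```text
time: 7.85
tool_pos: [0.4794, -0.1892, 0.2396]
eef_rot: [0.706, -0.045, 0.048, -0.705]
contact_force: [-0.8, 1.0, -0.8]
width: 0.405
```

```bash
python3 - <<'E'
from h import *
p,d=snap('scene','s5');dish()
cv2.imwrite('pics/s5c.png',cv2.resize(p[130:300,180:370,::-1],None,fx=3.5,fy=3.5,interpolation=cv2.INTER_CUBIC))
s=r.read_state();print(s['time'],s['tool_pos'],s['contact_force'],s['width'])
for l in('lever_near_pad','lever_far_pad'):
  for x in r.spot_point('scene',l): print(l,x['conf'],x['uv'],w('scene',x['uv'],.129).round(4))
E
```

```text
dish n 62 [ 0.453 -0.111] [0.113 0.227] tilt rad 0.626 disp frame -0.195 0.036
7.9 [ 0.47874793 -0.18884617  0.2378691 ] [ 0.16061807  0.12762883 -0.7247092 ] 0.36331291703112456
lever_near_pad 0.58 [257.2, 243.4] [0.4702 0.1427 0.129 ]
lever_far_pad 0.68 [280.5, 242.7] [0.4169 0.109  0.129 ]
lever_far_pad 0.51 [226.6, 233.4] [0.5706 0.134  0.129 ]
```

View pics/s5c.png

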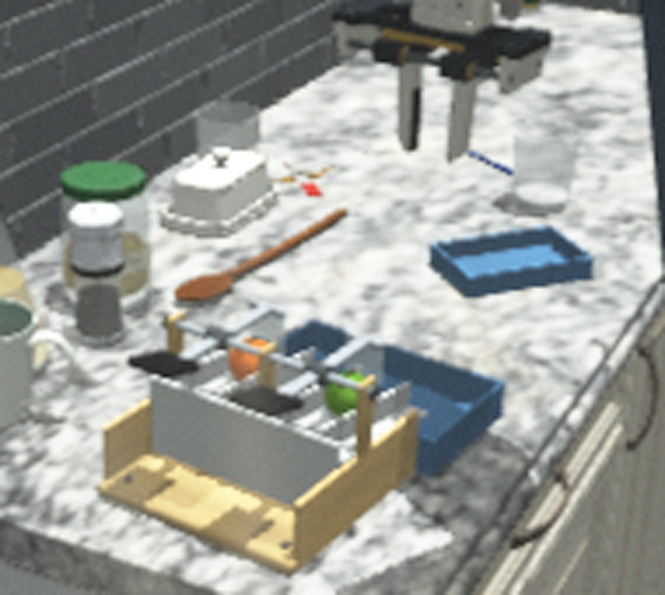

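The dish is against the board under the lips, and both gates are shut. The blue-rim fit broke because the dish is shaded and partly hidden, so I'll measure the back rim line with a looser mask.

```bash
cat > m.py <<'E'
from h import *
def rim():
    d=np.load('pics/scene_d.npy');p=np.load('pics/scene_p.npy').astype(int);C=cloud('scene',d)
    g=(p[...,2]>p[...,0]*1.3)&(d>0)&(C[...,2]>0.025)&(C[...,2]<0.045)&(C[...,1]>-0.31)&(C[...,1]<0.0)&(C[...,0]>.35)&(C[...,0]<.64)
    h=C[g];O=np.array([.514,.078]);t=.132;ex=np.array([np.sin(t),np.cos(t)]);ey=np.array([-np.cos(t),np.sin(t)])
    a=(h[:,:2]-O)@ex;b=(h[:,:2]-O)@ey
    k=[(round(y,2),round(np.percentile(a[abs(b-y)<.008],5),3),int((abs(b-y)<.008).sum())) for y in np.arange(-.1,.13,.02) if (abs(b-y)<.008).sum()>3]
    print('back outer (y,x,n):',k);print('y extents',np.percentile(b,[1,99]).round(3))
rim()
E
python3 m.py
```

```text
back outer (y,x,n): [(np.float64(-0.1), np.float64(-0.22), 28), (np.float64(-0.08), np.float64(-0.226), 12), (np.float64(-0.06), np.float64(-0.225), 10), (np.float64(0.0), np.float64(-0.228), 15), (np.float64(0.02), np.float64(-0.227), 14), (np.float64(0.04), np.float64(-0.227), 13), (np.float64(0.06), np.float64(-0.224), 11), (np.float64(0.08), np.float64(-0.224), 14), (np.float64(0.1), np.float64(-0.224), 24), (np.float64(0.12), np.float64(-0.214), 81)]
y extents [-0.095  0.116]
```

The back rim is straight and square at disp-x about -0.225 (centre about -0.16, pressed against the board) with a y offset of about +0.01, all within tolerance. Next is the near paddle, with fingers closed, at about (0.471, 0.145).

>>> drive_tool:
  deltas:
    - [[-0.001,0.041,0],[0,0,0],255]
    - [[-0.001,0.042,0],[0,0,0],255]
    - [[-0.001,0.042,0],[0,0,0],255]
    - [[-0.001,0.042,0],[0,0,0],255]
    - [[-0.001,0.042,0],[0,0,0],255]
    - [[-0.001,0.042,0],[0,0,0],255]
    - [[-0.001,0.042,0],[0,0,0],255]
    - [[-0.001,0.042,0],[0,0,0],255]
    - [[0,0,-0.04],[0,0,0],255]
    - [[0,0,0],[0,0,0],255]

```text
time: 9.25
tool_pos: [0.4688, 0.1465, 0.1947]
eef_rot: [0.706, -0.049, 0.044, -0.705]
contact_force: [-0.2, -0.7, 0.2]
width: 0.006
```

```bash
python3 - <<'E'
from h import *
p,d=snap('scene','s6')
cv2.imwrite('pics/s6c.png',cv2.resize(p[130:300,180:370,::-1],None,fx=3.5,fy=3.5,interpolation=cv2.INTER_CUBIC))
s=r.read_state();print(s['time'],s['tool_pos'],s['contact_force'],s['width'])
E
```

```text
9.3 [0.4699304  0.14634785 0.19648271] [0.57939248 0.10470902 0.53652855] 0.006139067619786295
```

View pics/s6c.png

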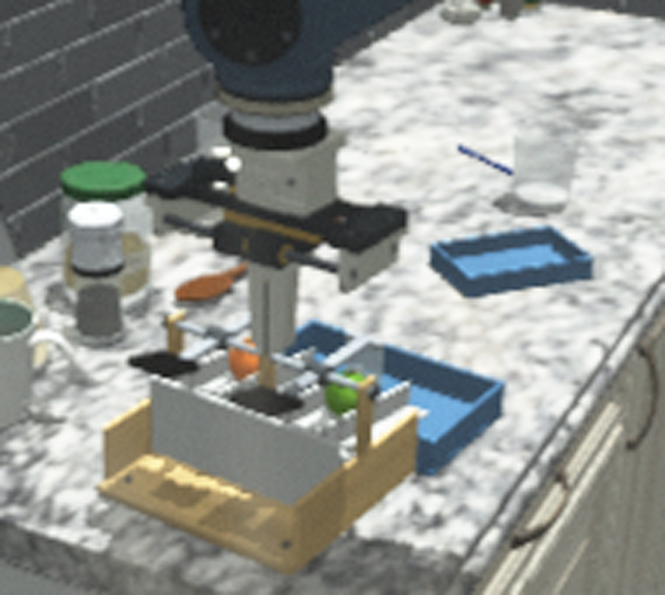

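The closed fingertips hang at crop (272,350), about 42 mm straight above the near paddle at (265,400). Pressing now.

>>> drive_tool:
  deltas:
    - [[0,0,-0.02],[0,0,0],255]
    - [[0,0,-0.015],[0,0,0],255]
    - [[0,0,-0.012],[0,0,0],255]
    - [[0,0,-0.012],[0,0,0],255]
    - [[0,0,-0.012],[0,0,0],255]
    - [[0,0,-0.008],[0,0,0],255]
    - [[0,0,0],[0,0,0],255]

```text
time: 10.18
tool_pos: [0.4709, 0.1467, 0.1184]
eef_rot: [-0.706, 0.047, -0.047, 0.706]
contact_force: [0.2, -0.2, 4.3]
width: 0.007
```

```bash
python3 - <<'E'
from h import *
p,d=snap('scene','s7')
cv2.imwrite('pics/s7c.png',cv2.resize(p[130:300,180:370,::-1],None,fx=3.5,fy=3.5,interpolation=cv2.INTER_CUBIC))
s=r.read_state();print(s['time'],s['tool_pos'],s['contact_force'],s['width'])
E
```

```text
10.225 [0.47091009 0.14679241 0.11866989] [-0.14401969  0.62784579  5.49246408] 0.0020896050918665725
```

View pics/s7c.png

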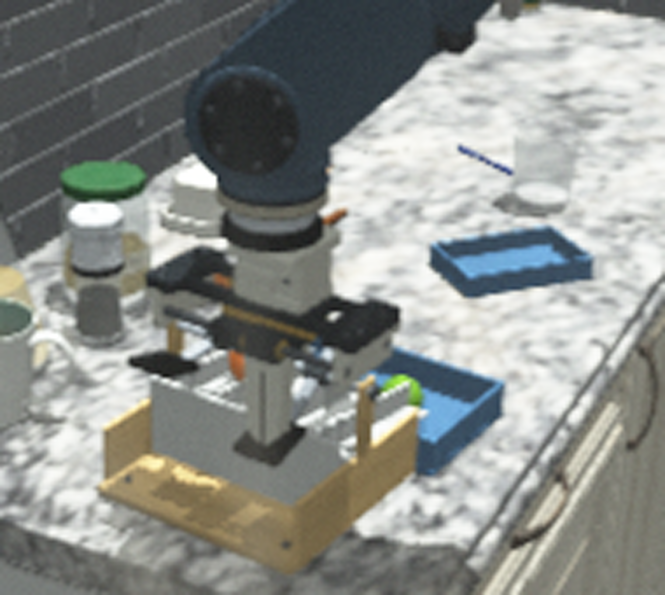

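The paddle is down (about 5 N) and the lime is rolling out at crop (403,390). I'll hold for a moment, then look.

>>> drive_tool:
  deltas:
    - [[0,0,0],[0,0,0],255]
    - [[0,0,0],[0,0,0],255]
    - [[0,0,0],[0,0,0],255]
    - [[0,0,0],[0,0,0],255]
    - [[0,0,0],[0,0,0],255]
    - [[0,0,0],[0,0,0],255]

```text
time: 10.98
tool_pos: [0.4708, 0.1467, 0.1187]
eef_rot: [-0.706, 0.047, -0.047, 0.706]
contact_force: [0.9, 2.2, 5.6]
width: 0.004
```

```bash
python3 - <<'E'
from h import *
p,d=snap('scene','s8')
cv2.imwrite('pics/s8c.png',cv2.resize(p[130:300,180:370,::-1],None,fx=3.5,fy=3.5,interpolation=cv2.INTER_CUBIC))
s=r.read_state();print(s['time'],s['tool_pos'],s['contact_force'],s['width'])
E
```

```text
11.025 [0.47081126 0.14669431 0.11867543] [2.14648456 1.75712248 3.58863602] 0.003990497418119102
```

View pics/s8c.png

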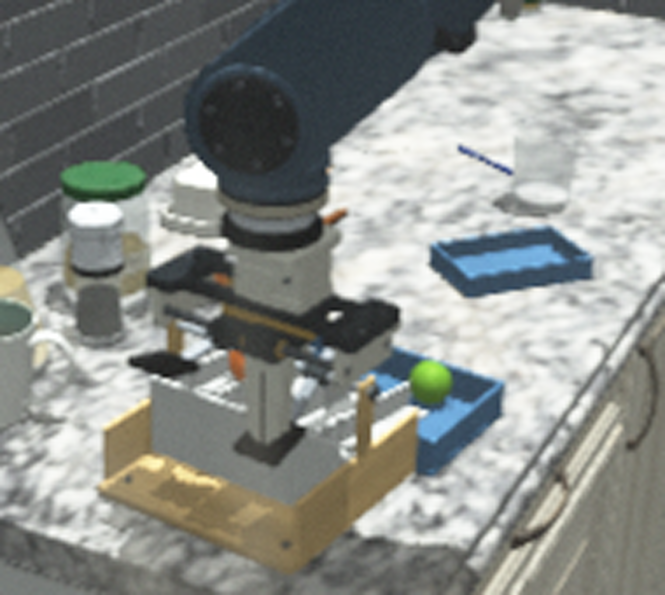

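The lime lies in the dish at crop (431,383). Now I'll lift straight up to let the paddle return.

>>> drive_tool:
  deltas:
    - [[0,0,0.012],[0,0,0],255]
    - [[0,0,0.015],[0,0,0],255]
    - [[0,0,0.015],[0,0,0],255]
    - [[0,0,0.025],[0,0,0],255]
    - [[0,0,0.03],[0,0,0],255]
    - [[0,0,0.03],[0,0,0],255]
    - [[-0.02,-0.03,0],[0,0,0],255]
    - [[-0.03,-0.05,0],[0,0,0],255]
    - [[-0.03,-0.05,0],[0,0,0],255]
    - [[-0.02,-0.04,0],[0,0,0],255]

```text
time: 12.28
tool_pos: [0.3691, -0.0247, 0.2462]
eef_rot: [0.706, -0.047, 0.047, -0.705]
contact_force: [1.2, 0.5, -0.1]
width: -0.0
```

>>> drive_tool:
  deltas:
    - [[-0.02,-0.05,0.02],[0,0,0],255]
    - [[-0.02,-0.05,0.02],[0,0,0],255]
    - [[0,-0.05,0],[0,0,0],255]
    - [[0,-0.05,0],[0,0,0],255]
    - [[0,-0.05,0],[0,0,0],255]
    - [[0,0,0],[0,0,0],255]
    - [[0,0,0],[0,0,0],255]

```text
time: 13.15
tool_pos: [0.3303, -0.2727, 0.2858]
eef_rot: [-0.705, 0.047, -0.047, 0.706]
contact_force: [0.3, 0.6, -0.0]
width: 0.005
```

```bash
python3 - <<'E'
from h import *
p,d=snap('scene','s9')
cv2.imwrite('pics/s9c.png',cv2.resize(p[170:345,150:370,::-1],None,fx=3.4,fy=3.4,interpolation=cv2.INTER_CUBIC))
import m
s=r.read_state();print(s['time'],s['tool_pos'],s['contact_force'],s['width'])
C=cloud('scene',d)
for l in('lime','clementine','mug','grinder','timer','tumbler'):
  for x in r.masks_of('scene',l)[:2]:
    g=x['region']&(d>0);Q=C[g];print(l,round(x['conf'],2),g.sum(),np.round(x['uv']),np.median(Q,0).round(3))
for x in r.spot_point('scene','lever_near_pad'): print(x)
E
```

```text
back outer (y,x,n): [(np.float64(-0.1), np.float64(-0.224), 29), (np.float64(-0.08), np.float64(-0.226), 13), (np.float64(-0.06), np.float64(-0.225), 12), (np.float64(0.0), np.float64(-0.225), 14), (np.float64(0.02), np.float64(-0.227), 12), (np.float64(0.06), np.float64(-0.225), 13), (np.float64(0.08), np.float64(-0.226), 16), (np.float64(0.1), np.float64(-0.223), 26), (np.float64(0.12), np.float64(-0.212), 79)]
y extents [-0.095  0.116]
13.2 [ 0.33050079 -0.27242529  0.28582458] [-0.80617238  0.03938196 -0.73641783] 0.0022260292993498713
lime 0.53 112 [302. 241.] [ 0.433 -0.103  0.035]
clementine 0.26 345 [242. 225.] [0.559 0.062 0.123]
mug 0.55 916 [179. 231.] [0.764 0.102 0.07 ]
grinder 0.7 553 [209. 206.] [ 0.766 -0.069  0.085]
tumbler 0.77 447 [335. 176.] [ 0.499 -0.605  0.066]
{'uv': [257.4, 242.6], 'conf': 0.92}
```

View pics/s9c.png

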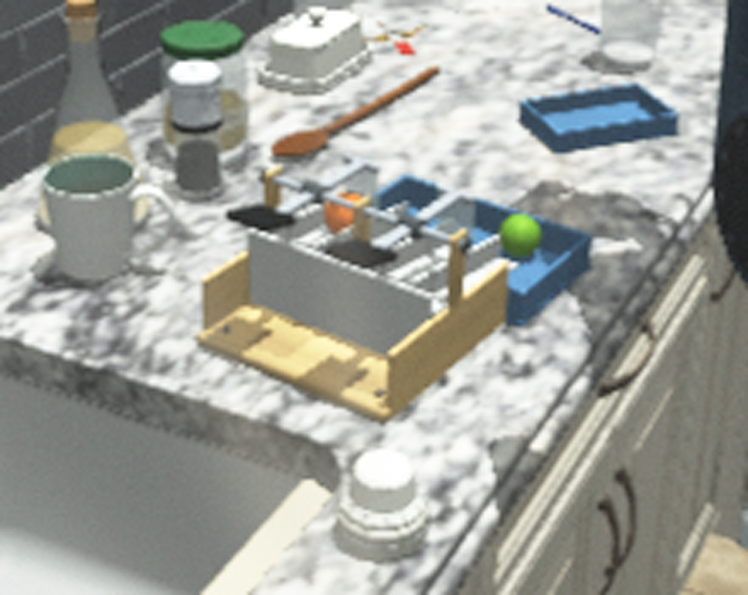

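The paddle is back up with its gate shut, the lime is in the dish at crop (520,235), and the clementine sits behind its gate at (345,210). The bystanders look unmoved and the arm is clear, so I'm handing in.

```bash
python3 -c "
from bench import r
print(r.hand_in())"
```

```text
the job is handed in; nothing more can be done
None
```

I pushed the larger blue dish squarely against the dispenser's front board, using the open fingers as a wide pusher. Contact showed as about 28 N on the tool. I then pressed the near lane's paddle with closed fingers until it met about 5 N, and the lime rolled into the dish. I let the paddle come back up, moved the arm clear and handed the job in at about 13.5 s.

**Last checks:**
- **Dish:** its centre is at about x = -0.160 and y = +0.01 of the dispenser, and it is square to the board. That uses my own estimate of the dispenser's position, which may be a few mm off.
- **Lime:** it lies in the dish, at about (0.433, -0.103) in the world.
- **Gates and clementine:** in the final picture both paddles are up and the clementine is behind its gate.
- **Bystanders:** the mug, grinder and tumbler were within 3 mm of where they started. The arm was touching nothing.

**Checks that failed or disagreed:**
- The top camera gave only a blank grey picture, so everything rests on the scene camera.
- One automatic fit of the dish failed because the dish was shaded and partly hidden. I replaced it with a fit to its back rim.
- At the end the network's clementine mask covered the far lever instead. It also missed the timer. I checked both by eye in the picture.

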